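# Put the dropped-out heater zone back on with the stylus

## Task

One of the six zone levers on the mould-heater box has been left off: it leans to the front while its five neighbours lean to the rear. Take the stylus from its stand and push that lever over with it, keeping the gripper itself off the switches, so that all six are on; then slide the clear guard fully shut over the levers and hang the stylus back in its stand, without disturbing the loose parts around.

Things in the scene. Friction and masses are not known exactly. Their poses are not given: they have to be found in the camera images.
- heater_box: Mould-heater box, grey, aluminium lid, 190 x 240 x 62 mm, fixed; place and yaw vary. Origin: centre of its underside on the bench; x to its rear (connectors), -x its front (six lenses, isolator), z up. The six switch modules stand in a row at x = -30 mm, y = -55, -33, -11, 11, 33, 55 mm. Guard runners 158 mm long along x, at y = -80 and 80 mm, 106 mm high, with free space between them.
- guard (a joint): Clear guard plate, 70 x 150 x 3.5 mm, top face 101.5 mm above the bench, slides level along the box's x in the runners. In m: 0 = fully shut over the levers, against its stop (plate at x = -65 to 5 mm in the box frame); 0.060 = pushed fully back. Starts 0.052 to 0.060 open, clear of the levers. About 1 N moves it; it stays where left.
- guard_lip (a point): Middle of the rear face of the guard's lip: an upright aluminium strip at the guard's front edge, 140 mm long in y, 3.5 mm thick, from 100.5 to 116.5 mm above the bench; this point at 108.5 mm. Bearing on its rear face just above the plate and moving towards the box's front (-x) shuts the guard; so does pushing the plate's rear edge.
- stylus: Stylus, 130 mm, 60 g: white round rod 8 mm thick and 65 mm long with rounded tip, black collar 30 mm wide (65 to 70 mm from the tip), black round ribbed handle 18 mm thick (70 to 130 mm from the tip). Origin at the tip, z along it to the handle. Starts hanging upright in the stand by its collar, tip 15 mm and handle 85 to 145 mm above the bench.
- collar (a point): Point on the stylus axis at the underside of the collar (65 mm from the tip).
- stand: Stylus stand, fixed; place and yaw vary: steel base 80 x 64 mm, 8 mm high, and on it a steel bridge whose flat top, 44 x 60 mm, lies 80 mm above the bench, with a round through hole of 15 mm diameter in its middle; free space below the hole down to the base. Origin: centre of the underside, z up.
- stand_mouth (a point): Centre of the stand's hole, in its top face 80 mm above the bench. With the stylus put away its collar rests here.
- module_a: Switch module a, one of six equal white modules, 21.4 mm wide, side by side in the row (which is in which place varies). Origin: at bench height straight below its lever's pivot; x to the rear of the box. Pivot 58 mm above the origin, module top (44 mm long in x) 68 mm, shoulders before and behind it 64.5 mm.
- lever_a (a joint): Lever of module a, rad: black, 12 mm wide in y, 7 mm thick (head 8.6 mm), end 34 mm from the pivot, about 90 mm above the bench. 0 = off, leaning 0.38 to the front; 0.76 = on, leaning 0.38 to the rear. Sprung over centre at 0.38: past it, it snaps over by itself. About 3 N at 17 mm above the pivot moves it. At first exactly one of the six is off.
- module_b: Switch module b, one of six equal white modules, 21.4 mm wide, side by side in the row (which is in which place varies). Origin: at bench height straight below its lever's pivot; x to the rear of the box. Pivot 58 mm above the origin, module top (44 mm long in x) 68 mm, shoulders before and behind it 64.5 mm.
- lever_b (a joint): Lever of module b, rad: black, 12 mm wide in y, 7 mm thick (head 8.6 mm), end 34 mm from the pivot, about 90 mm above the bench. 0 = off, leaning 0.38 to the front; 0.76 = on, leaning 0.38 to the rear. Sprung over centre at 0.38: past it, it snaps over by itself. About 3 N at 17 mm above the pivot moves it. At first exactly one of the six is off.
- module_c: Switch module c, one of six equal white modules, 21.4 mm wide, side by side in the row (which is in which place varies). Origin: at bench height straight below its lever's pivot; x to the rear of the box. Pivot 58 mm above the origin, module top (44 mm long in x) 68 mm, shoulders before and behind it 64.5 mm.
- lever_c (a joint): Lever of module c, rad: black, 12 mm wide in y, 7 mm thick (head 8.6 mm), end 34 mm from the pivot, about 90 mm above the bench. 0 = off, leaning 0.38 to the front; 0.76 = on, leaning 0.38 to the rear. Sprung over centre at 0.38: past it, it snaps over by itself. About 3 N at 17 mm above the pivot moves it. At first exactly one of the six is off.
- module_d: Switch module d, one of six equal white modules, 21.4 mm wide, side by side in the row (which is in which place varies). Origin: at bench height straight below its lever's pivot; x to the rear of the box. Pivot 58 mm above the origin, module top (44 mm long in x) 68 mm, shoulders before and behind it 64.5 mm.
- lever_d (a joint): Lever of module d, rad: black, 12 mm wide in y, 7 mm thick (head 8.6 mm), end 34 mm from the pivot, about 90 mm above the bench. 0 = off, leaning 0.38 to the front; 0.76 = on, leaning 0.38 to the rear. Sprung over centre at 0.38: past it, it snaps over by itself. About 3 N at 17 mm above the pivot moves it. At first exactly one of the six is off.
- module_e: Switch module e, one of six equal white modules, 21.4 mm wide, side by side in the row (which is in which place varies). Origin: at bench height straight below its lever's pivot; x to the rear of the box. Pivot 58 mm above the origin, module top (44 mm long in x) 68 mm, shoulders before and behind it 64.5 mm.
- lever_e (a joint): Lever of module e, rad: black, 12 mm wide in y, 7 mm thick (head 8.6 mm), end 34 mm from the pivot, about 90 mm above the bench. 0 = off, leaning 0.38 to the front; 0.76 = on, leaning 0.38 to the rear. Sprung over centre at 0.38: past it, it snaps over by itself. About 3 N at 17 mm above the pivot moves it. At first exactly one of the six is off.
- module_f: Switch module f, one of six equal white modules, 21.4 mm wide, side by side in the row (which is in which place varies). Origin: at bench height straight below its lever's pivot; x to the rear of the box. Pivot 58 mm above the origin, module top (44 mm long in x) 68 mm, shoulders before and behind it 64.5 mm.
- lever_f (a joint): Lever of module f, rad: black, 12 mm wide in y, 7 mm thick (head 8.6 mm), end 34 mm from the pivot, about 90 mm above the bench. 0 = off, leaning 0.38 to the front; 0.76 = on, leaning 0.38 to the rear. Sprung over centre at 0.38: past it, it snaps over by itself. About 3 N at 17 mm above the pivot moves it. At first exactly one of the six is off.
- stopper_big_b: Bystander, loose on the bench: large black tapered rubber stopper, 73 mm wide, 53 mm high. Origin: centre of its underside. To be left where it stands.
- stopper_e: Bystander, loose on the bench: black tapered rubber stopper, 55 mm wide, 41 mm high. Origin: centre of its underside. To be left where it stands.
- cap_2: Bystander, loose on the bench: translucent silicone cap, 51 mm wide, 38 mm high. Origin: centre of its underside. To be left where it stands.
- plug_j: Bystander, loose on the bench: black flanged rubber plug, 45 mm wide, 30 mm high. Origin: centre of its underside. To be left where it stands.
- bush_05: Bystander, loose on the bench: black rubber bushing, 49 mm wide, 39 mm high. Origin: centre of its underside. To be left where it stands.
There are look-alikes about, which are no part of the job. Leave any pink or yellow look-alike of the stand alone.

How it is judged:
By the outcome, as a careful person would: the job done as asked, in the order asked, and still so for the second after the job is handed in, with the robot touching nothing.
It also fails if it takes over 42 s, if anything falls off the work surface, if the arm or the gripper's body presses on something with over 40 N, if the wrist force passes 120 N, or if a joint passes its speed limit or range.

## Robot

A 6-joint arm with a two-finger parallel gripper is mounted at the origin on a cart in front of the work surface, level with it; the furniture and walls round the work are solid. World frame = base frame: x ahead of the robot, y to its left, z up, the work surface at z = 0. Lengths are in mm, angles in rad, forces in N, time in s.
With the tool pointing down it reaches from about 350 to 775 mm from the base axis. Payload 7.3 kg.
Tool frame: the origin (TCP) lies between the finger pads; the fingertips stand 14 mm ahead of it and the grasp point (between the pads) lies 5 mm behind it; z points along the fingers, y is the line along which they close (so a half turn about z gives the same grasp; the last joint's range is limited). The gripper opens to 92 mm and grips with 3 to 60 N. Pads are 19 mm wide; open, the fingers measure 130 mm over their backs; the gripper's body (75 mm by 190 mm) begins 47 mm behind the grasp point.
Start: joints at [1.109, 0.342, 1.524, -0, 1.275, -0.146], TCP at [163.038, 499.061, 240.741] pointing down, gripper open.
Joint ranges: [-2.53, 2.53], [-0.77, 2.02], [0.04, 2.7], [-1, 4.14], [0.28, 2.66], [-3.11, 3.11]. Speed limits (rad/s): [2.57, 2.57, 3.14, 3.14, 3.14, 3.14].

## Interface

Orientations are given as [roll, pitch, yaw] about the fixed x, y, z axes, in that order (R = Rz(yaw) Ry(pitch) Rx(roll)).
In Python, from plant import get_obs, cams, close_job gives the robot as it stands. The module is installed in compiled form; this text tells all that it offers.
- The arm moves only by the shell command python3 -m creep 'ROWS'. ROWS is JSON, a list of rows, each an object of numbers: "hand": the opening, from 0 (shut) to 1 (fully open); "tx", "ty", "tz": the shift along the tool's x, y, z in m; "spin": the turn about the tool's z in degrees. In form: [{"hand": .., "tx": .., "ty": .., "tz": .., "spin": ..}, ...]. A call has 1 to 5 rows; each row shifts and turns the commanded pose from where the row before left it, along the tool's axes as they then stand; what a row does not reach is not made up. A row lasts 1/8 s, in which the tool goes at most 62.5 mm and 10.7 degrees, less where a joint would pass 70% of its speed; a pose out of reach is approached as far as the arm can. A call is refused whole if a number of a shift passes 0.0625 or a number of a turn 10.7, either way. A call with a gripper value outside its range is refused whole. The fingers move at their own pace and stop on an object; the grip force is fixed at half the most. Time passes only in rows, so rows that do not move let the fingers close. It gives the time, the measured TCP pose, the force, the opening and the grip force at its end, in the units of the state.
- get_obs(): the state, without advancing time (a new reading comes with each control period).
- cams.capture(name): name is "side" or "top"; returns a dict with "color" (480x640x3 uint8, red, green, blue), "K" (3x3 intrinsics, pixels), "k1" (the pictures are not rectified: a ray, as slopes to the right and down, at radius r is drawn at 1 + k1 r^2 times it, then the intrinsics apply), "R" (3x3) and "t" (3): a world point X has camera coordinates R X + t. Camera axes: x right, y down, z forward; pixel columns grow to the right and rows downward; lengths in mm; the calibration is good to about 2 mm. A picture is of the moment at which its call begins. There is no depth.
- close_job(): hands the job in; it is judged then, once.
The state is a dict: "time": time; "joint_positions": joint angles; "dq": joint speeds; "tau": joint torques, N m; "tool_pos": TCP position; "tcp_rot": TCP orientation; "contact_force": force on the tool from outside, world axes, zero at the start; "moment": the same for the moment, N m; "grip_width": finger opening in mm; "finger_force": force on a finger pad.
Only numpy, scipy, OpenCV 4.12 (cv2) and the standard library are available. Lean on these libraries where they do the work, as an engineer would, in place of code of your own. Each camera call takes 0.05 s, during which the arm holds its last target. There are 200 camera calls.

## Working session

There is one attempt and no reset: what is moved stays moved. The work goes in short steps, Python scripts to look and compute and a shell command to move; the robot and the scene stay as the last step left them, time stands still between calls to the robot, and variables do not carry over. Pictures are saved under pics/ and viewed, at most 12 in all, crops included, and the job is handed in when it is done.

```bash
mkdir -p pics
cat > h.py <<'E'
import numpy as np, cv2
from plant import get_obs, cams
def cap(n,f=None):
    c=cams.capture(n)
    if f: cv2.imwrite('pics/'+f,c['color'][:,:,::-1])
    return c
def ray(c,u,v):
    K=np.array(c['K']);R=np.array(c['R']);t=np.array(c['t'])
    d=cv2.undistortPoints(np.array([[[u,v]]],float),K,np.array([c['k1'],0,0,0,0.]))[0,0]
    return -R.T@t, R.T@np.array([d[0],d[1],1])
def onz(c,u,v,z):
    o,d=ray(c,u,v); return o+d*(z-o[2])/d[2]
def proj(c,X):
    p,_=cv2.projectPoints(np.array(X,float).reshape(-1,3),cv2.Rodrigues(np.array(c['R'],float))[0],np.array(c['t'],float),np.array(c['K'],float),np.array([c['k1'],0,0,0,0.]))
    return p[:,0]
def tri(rs):
    A=0;b=0
    for o,d in rs:
        d=d/np.linalg.norm(d);P=np.eye(3)-np.outer(d,d);A=A+P;b=b+P@o
    return np.linalg.solve(A,b)
E
python3 - <<'E'
from h import *
for n in('top','side'):
    c=cap(n,n+'0.png'); print(n,c['K'],c['k1'],-np.array(c['R']).T@c['t'],c['R'])
print(get_obs())
E
```

```text
top [[433.66674053   0.         317.13677312]
 [  0.         433.66674053 239.46379326]
 [  0.           0.           1.        ]] -0.0690016059973132 [ 355.29059044 -203.78391186 1376.22983224] [[-0.00469216 -0.99992348 -0.01144594]
 [-0.99366536  0.00594738 -0.11222198]
 [ 0.11228146  0.01084687 -0.99361724]]
side [[557.10920342   0.         325.01265839]
 [  0.         557.10920342 242.42301412]
 [  0.           0.           1.        ]] -0.007015260478399261 [  71.14735092  843.95254709 1002.83124897] [[-0.91893905 -0.39437869  0.00405869]
 [-0.25326554  0.58218111 -0.7726071 ]
 [ 0.30233688 -0.71100676 -0.63487148]]
{'time': 0.1, 'joint_positions': array([ 1.10902362e+00,  3.42653886e-01,  1.52488870e+00,  4.56011274e-06,
        1.27537305e+00, -1.45971976e-01]), 'dq': array([-1.02026904e-03, -2.10939168e-03, -2.14899750e-03,  2.08444768e-03,
        4.08794309e-06,  2.63053571e-04]), 'tau': array([ 2.71117111e-03, -4.32008493e+01, -2.44698125e+01,  7.19421892e-02,
        5.27774740e-02, -4.22177254e-05]), 'tool_pos': array([162.87228443, 498.75904467, 240.12544477]), 'tcp_rot': array([-3.14028438e+00, -1.96747614e-04,  2.82579046e+00]), 'contact_force': array([ 0.101524  , -0.9779116 ,  0.39210802]), 'moment': array([-0.0488236 ,  0.02429947, -0.00584416]), 'finger_force': 0.0, 'grip_width': 91.59057944095642}
```

View pics/top0.png

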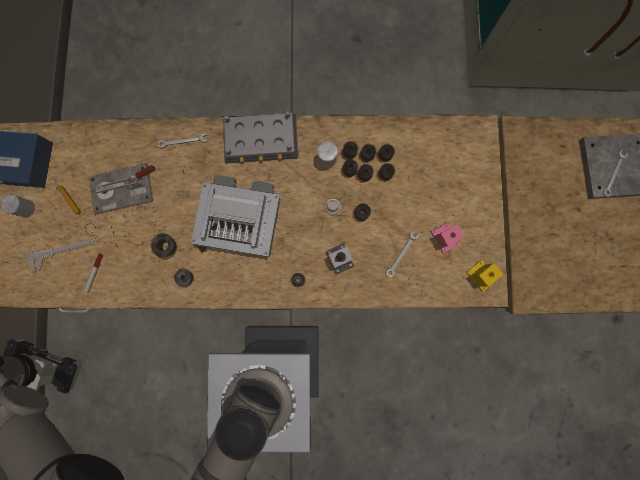

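View pics/side0.png

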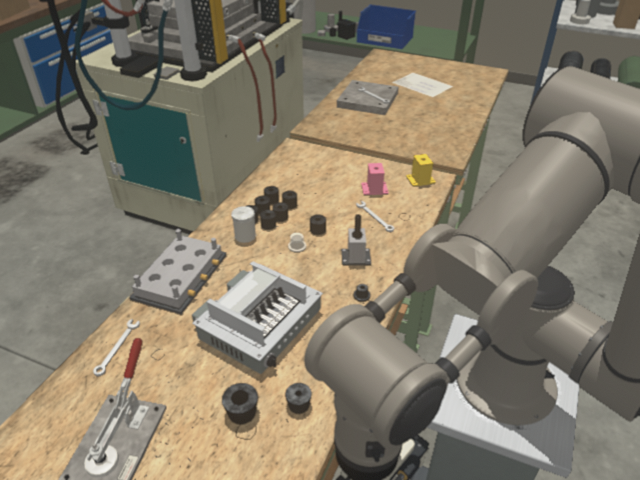

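The top view shows the grey box at about (237,218). There are three stands: the grey steel one holding the black-handled stylus at (340,258), a pink one at (447,237) and a yellow one at (485,275). The grey one fits, since it is steel and holds the stylus, and the side view shows it too at (356,245). I'll confirm with an enlarged crop.

Run:
```python
from h import *
t=cv2.imread('pics/top0.png');s=cv2.imread('pics/side0.png')
r=lambda im,x,y,w,h:cv2.resize(im[y:y+h,x:x+w],(400,300),interpolation=cv2.INTER_CUBIC)
o=np.vstack([np.hstack([r(t,187,174,100,75),r(t,187+10,195,80,60)]),np.hstack([r(s,190,255,140,105),r(t,310,235,60,45)])])
o[300:,400:]=r(t,310,235,60,45)
cv2.imwrite('pics/crop1.png',o)
c=cap('top')
print(onz(c,340,257,145),onz(c,340,258,80),onz(c,237,218,62))
```

```text
[ 443.85300175 -255.12253631  145.        ] [ 445.52966576 -257.80193773   80.        ] [571.84247868  57.21047958  62.        ]
```

View pics/crop1.png

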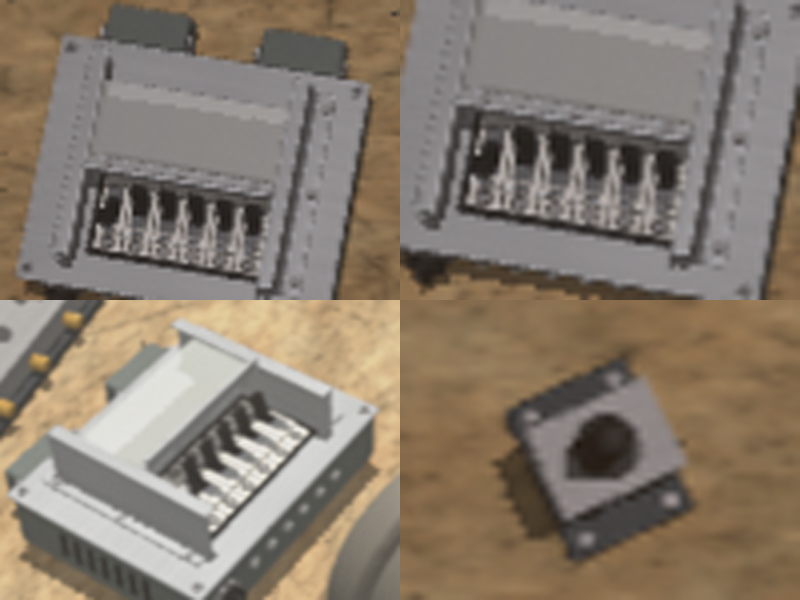

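The crop confirms the grey steel stand holding the stylus in the top view. The off lever looks like the leftmost one in the top view, i.e. box y=+55. I'll measure the box pose and check the levers numerically.

```bash
cat > box.py <<'E'
from h import *
from scipy.optimize import least_squares
def boxpose(ct,cs):
    it=np.array([[203.2,183.5],[279.5,196],[192,243.5],[272,257]],np.float32); Pt=[[95,120],[95,-120],[-95,120],[-95,-120]]
    is_=np.array([[193.5,325],[261.7,357.5],[321.2,292.8]],np.float32); Ps=[[95,120],[-95,120],[-95,-120]]
    crit=(3,30,.01)
    it2=cv2.cornerSubPix(cv2.cvtColor(ct['color'],7),it.copy().reshape(-1,1,2),(3,3),(-1,-1),crit)[:,0]
    is2=cv2.cornerSubPix(cv2.cvtColor(cs['color'],7),is_.copy().reshape(-1,1,2),(3,3),(-1,-1),crit)[:,0]
    print(it2.round(1).tolist(),is2.round(1).tolist())
    def f(p):
        W=lambda P:np.c_[tow(p,np.array(P,float)),np.full(len(P),62.)]
        return np.r_[(proj(ct,W(Pt))-it2).ravel(),(proj(cs,W(Ps))-is2).ravel()]
    r=least_squares(f,[572,57,0],loss='soft_l1'); return r.x,r.fun
def tow(p,P): 
    c,s=np.cos(p[2]),np.sin(p[2]); return P@np.array([[c,s],[-s,c]])+p[:2]
E
python3 - <<'E'
from box import *
ct,cs=cap('top'),cap('side')
p,f=boxpose(ct,cs);print(p,f.round(1))
for c,n in((ct,'t'),(cs,'s')):
    g=cv2.cvtColor(c['color'],7)
    for y in(-55,-33,-11,11,33,55):
        out=[]
        for sg in(-1,1):
            P=[np.r_[tow(p,np.array([[-30+sg*r*np.sin(.38),y]]))[0],58+r*np.cos(.38)] for r in(22,26,30)]
            q=proj(c,P); out+=[q[2].round(1).tolist(),int(np.mean([cv2.getRectSubPix(g,(2,2),tuple(map(float,a))).mean() for a in q]))]
        print(n,y,out)
# stylus handle and stand
for c,n,(x,y,w,h) in((ct,'t',(328,244,26,28)),(cs,'s',(346,210,24,32))):
    g=cv2.cvtColor(c['color'],7)[y:y+h,x:x+w]
    print(n);print('\n'.join(' '.join('%3d'%v for v in r) for r in g))
E
```

```text
[[204.6999969482422, 185.6999969482422], [278.5, 196.60000610351562], [192.8000030517578, 243.5], [272.0, 257.0]] [[195.89999389648438, 325.1000061035156], [259.29998779296875, 360.29998779296875], [320.3999938964844, 294.8999938964844]]
[ 5.64838717e+02  6.51708183e+01 -1.74340819e-01] [-1.9 -1.3 -0.4  0.  -2.2  0.5 -5.   0.2 -1.2 -3.8  1.4 -2.4  2.4 -3.3]
t -55 [[248.0, 235.4], 102, [249.4, 228.1], 36]
t -33 [[240.9, 234.1], 105, [242.3, 226.9], 37]
t -11 [[233.8, 232.9], 109, [235.2, 225.7], 38]
t 11 [[226.7, 231.7], 113, [228.1, 224.5], 38]
t 33 [[219.6, 230.5], 107, [221.0, 223.3], 36]
t 55 [[212.5, 229.3], 48, [213.9, 222.1], 71]
s -55 [[288.4, 291.7], 118, [280.7, 288.0], 74]
s -33 [[282.8, 297.3], 170, [275.1, 293.5], 77]
s -11 [[277.0, 303.0], 180, [269.3, 299.2], 80]
s 11 [[271.2, 308.8], 182, [263.4, 304.9], 79]
s 33 [[265.2, 314.8], 188, [257.4, 310.8], 75]
s 55 [[259.0, 320.9], 96, [251.2, 316.8], 140]
t
126 123 120 119 120 115 111 113 114 111 107 103  92  68  64  71  88 107 111 111 109 115 117 119 117 116
126 124 122 122 114 104 106 114 113 111  94  57  64  73  79  67  
[... 5116 characters left out ...]
 158 178 181 184 184 183 180
180 170 156 166 178 153  99  64  59  58  60  59  59  58  55  72 122 164 180 180 180 179 177 175
187 178 158 164 178 162 115  73  59  57  58  58  58  57  57  84 141 177 181 178 177 177 176 176
192 173 147 157 180 179 152 119  94  69  60  61  60  62  76 112 156 181 182 179 178 177 177 181
190 169 141 155 180 185 181 171 150 111  85  79  80  90 115 150 176 182 182 180 175 172 176 180
187 166 139 155 180 184 184 185 177 156 132 125 127 132 153 174 182 182 182 180 175 174 178 178
184 161 137 152 179 186 184 185 183 181 177 176 176 176 178 179 181 181 181 181 182 183 181 176
183 164 135 147 173 179 177 175 176 176 177 177 178 176 174 173 174 175 176 177 182 181 175 168
```

The off lever is confirmed in both views as box y=+55: dark at the off position, pale at the on position, the opposite of the other five. One lid corner was misread, so I'll refit the box and triangulate the stylus.

```bash
sed -i 's/\[272,257\]/[267.7,255.3]/; s/(3,3)/(2,2)/g' box.py
python3 - <<'E'
from box import *
ct,cs=cap('top'),cap('side')
p,f=boxpose(ct,cs);print(p,f.round(1))
X=tri([ray(ct,341.6,255.2),ray(cs,357.8,216)]);print('handle top',X)
for x,y in((357.8,216),(357.2,233.5)): print(onz(cs,x,y,145 if y<220 else 84))
print(onz(ct,341.6,255.2,145))
# bridge top in the top view: filled hull of light grey
g=cv2.cvtColor(ct['color'],7);m=np.zeros_like(g);m[240:270,322:356]=(g[240:270,322:356]>128)*255
hsv=cv2.cvtColor(ct['color'],cv2.COLOR_RGB2HSV);m[hsv[:,:,1]>40]=0
n,l,s,_=cv2.connectedComponentsWithStats(m);k=1+np.argmax(s[1:,4]);pts=np.argwhere(l==k)[:,::-1].astype(np.float32)
r=cv2.minAreaRect(pts);print(r,onz(ct,*r[0],80))
e=tow(p,np.array([[-30.,55]]))[0];print('lever',e)
# lip edge check: predicted lip rear/front for opening 52..60
for o in(.052,.060):
  print(proj(ct,[np.r_[tow(p,np.array([[-65+o*1000,yy]]))[0],116.5] for yy in(-70,0,70)]).round(1).tolist())
print(proj(ct,[np.r_[tow(p,np.array([[-79.+s,yy]]))[0],106] for s in(0,158) for yy in(-80,80)]).round(1).tolist())
E
```

```text
[[203.3000030517578, 183.3000030517578], [278.29998779296875, 197.1999969482422], [193.1999969482422, 243.5], [267.70001220703125, 255.6999969482422]] [[193.5, 325.0], [261.70001220703125, 357.5], [321.20001220703125, 292.79998779296875]]
[ 5.67065904e+02  6.46907704e+01 -1.62078604e-01] [-0.8  0.8 -0.3 -1.8 -2.2  0.3 -0.1  0.4  0.6 -3.6 -1.  -0.1  0.7 -2.1]
handle top [ 449.0492596  -260.30867525  135.96009075]
[ 444.50593398 -248.91774638  145.        ]
[ 445.16945334 -253.3337842    84.        ]
[ 448.95701495 -259.7263723   145.        ]
((340.4931335449219, 256.6849365234375), (13.73825740814209, 19.034934997558594), 65.55604553222656) [ 449.46496994 -259.31870795   80.        ]
lever [546.33442925 123.81103743]
[[253.3, 224.6], [230.1, 220.9], [207.0, 217.4]]
[[253.8, 221.9], [230.6, 218.3], [207.5, 214.7]]
[[253.3, 247.5], [200.6, 239.1], [262.5, 195.5], [210.4, 187.6]]
```

```bash
python3 -m creep '[{"hand":0.6,"ty":-0.062,"spin":10},{"ty":-0.062,"spin":10},{"ty":-0.062,"spin":10},{"tx":-0.05},{"tx":-0.05}]'
```

```text
invalid input at $[0]: expected keys hand, tx, ty, tz, spin
```

```bash
python3 -m creep '[{"hand":0.6,"tx":-0.06,"ty":0,"tz":0,"spin":10.15},{"hand":0.6,"tx":-0.06,"ty":0,"tz":0,"spin":10.15},{"hand":0.6,"tx":-0.06,"ty":0,"tz":0,"spin":10.15},{"hand":0.6,"tx":-0.06,"ty":0,"tz":0,"spin":10.15},{"hand":0.6,"tx":-0.06,"ty":0,"tz":0,"spin":10.15}]'
python3 -m creep '[{"hand":0.6,"tx":-0.06,"ty":0,"tz":0,"spin":10.15},{"hand":0.6,"tx":-0.06,"ty":0,"tz":0,"spin":10.15},{"hand":0.6,"tx":-0.06,"ty":0,"tz":0,"spin":10.15},{"hand":0.6,"tx":0,"ty":0,"tz":0,"spin":0}]'
cat > go.py <<'E'
import sys
from h import *
s=get_obs();p=s['tool_pos'];y=s['tcp_rot'][2]
X=np.array(list(map(float,sys.argv[1:4])))-p
# tool: x=(cos,sin), y=(sin,-cos), z down
print('t',round(s['time'],2),'pos',p.round(1),'rot',s['tcp_rot'].round(3),'F',s['contact_force'].round(1))
print('need tx %.4f ty %.4f tz %.4f spin %.2f'%((X[0]*np.cos(y)+X[1]*np.sin(y))/1e3,(X[0]*np.sin(y)-X[1]*np.cos(y))/1e3,-X[2]/1e3,np.degrees(y-1.409)))
E
python3 go.py 447.5 -256.5 240
```

```text
time: 0.98
tool_pos: [392.3, 317.1, 240.6]
tcp_rot: [3.141, -0.0, 1.934]
contact_force: [0.7, 1.2, 0.0]
grip_width: 55.3
finger_force: 0.0
time: 1.48
tool_pos: [425.1, 140.3, 240.8]
tcp_rot: [3.142, 0.001, 1.401]
contact_force: [-0.4, 0.1, -0.3]
grip_width: 54.9
finger_force: 0.0
t 1.48 pos [425.1 140.3 240.8] rot [3.142e+00 1.000e-03 1.401e+00] F [-0.4  0.1 -0.3]
need tx -0.3873 ty 0.0891 tz 0.0008 spin -0.45
```

```bash
python3 -m creep '[{"hand":0.6,"tx":-0.0553,"ty":0.0127,"tz":0,"spin":0},{"hand":0.6,"tx":-0.0553,"ty":0.0127,"tz":0,"spin":0},{"hand":0.6,"tx":-0.0553,"ty":0.0127,"tz":0,"spin":0},{"hand":0.6,"tx":-0.0553,"ty":0.0127,"tz":0,"spin":0},{"hand":0.6,"tx":-0.0553,"ty":0.0127,"tz":0,"spin":0}]'
python3 -m creep '[{"hand":0.6,"tx":-0.0553,"ty":0.0127,"tz":0,"spin":0},{"hand":0.6,"tx":-0.0553,"ty":0.0127,"tz":0,"spin":0},{"hand":0.6,"tx":0,"ty":0,"tz":0.04,"spin":0},{"hand":0.6,"tx":0,"ty":0,"tz":0,"spin":0},{"hand":0.6,"tx":0,"ty":0,"tz":0,"spin":0}]'
python3 go.py 447.5 -256.5 119
python3 - <<'E'
from h import *
c=cap('side');im=c['color'][:,:,::-1]
cv2.imwrite('pics/s2.png',cv2.resize(im[140:290,270:470],(800,600),interpolation=2))
p=get_obs()['tool_pos'];print('fingertip plane centre px',proj(c,[[p[0],p[1],p[2]-14],p]))
E
```

```text
time: 2.1
tool_pos: [443.3, -140.4, 240.9]
tcp_rot: [3.141, -0.0, 1.411]
contact_force: [1.3, 0.5, -0.4]
grip_width: 54.9
finger_force: 0.0
time: 2.72
tool_pos: [450.9, -252.0, 201.7]
tcp_rot: [3.141, 0.0, 1.41]
contact_force: [0.3, -0.1, 1.0]
grip_width: 54.8
finger_force: 0.0
t 2.73 pos [ 450.9 -252.   201.7] rot [3.141 0.    1.41 ] F [ 0.3 -0.1  1. ]
need tx -0.0050 ty -0.0026 tz 0.0827 spin 0.08
fingertip plane centre px [[356.53654463 201.00865788]
 [356.75859627 196.45032682]]
```

View pics/s2.png

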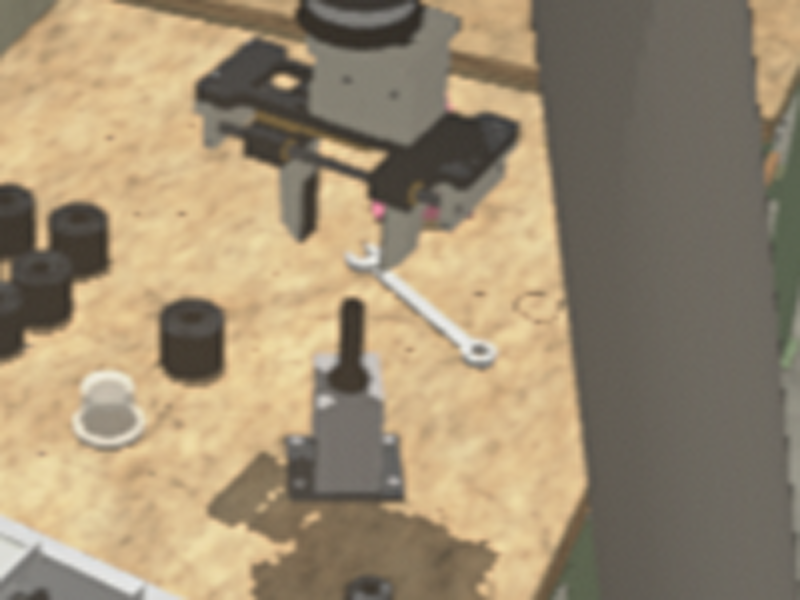

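The fingers straddle the point above the grey stand: tips at full-image (345,199) and (368,205), handle top at (358,216). The projection agrees with the fingertips, so I'm descending.

```bash
python3 -m creep '[{"hand":0.6,"tx":-0.005,"ty":-0.0026,"tz":0,"spin":0},{"hand":0.6,"tx":0,"ty":0,"tz":0.0277,"spin":0},{"hand":0.6,"tx":0,"ty":0,"tz":0.0275,"spin":0},{"hand":0.6,"tx":0,"ty":0,"tz":0.0275,"spin":0},{"hand":0.6,"tx":0,"ty":0,"tz":0,"spin":0}]'
python3 - <<'E'
from h import *
c=cap('side');im=c['color'][:,:,::-1]
cv2.imwrite('pics/s3.png',cv2.resize(im[180:270,300:420],(800,600),interpolation=2))
E
python3 go.py 447.5 -256.5 119
```

```text
time: 3.4
tool_pos: [446.0, -256.6, 117.3]
tcp_rot: [-3.139, -0.001, 1.409]
contact_force: [0.5, 0.5, -0.4]
grip_width: 55.1
finger_force: 0.0
t 3.45 pos [ 446.7 -257.2  118.5] rot [-3.141 -0.     1.409] F [-0.1 -0.7  0.6]
need tx 0.0008 ty 0.0006 tz -0.0005 spin -0.00
```

View pics/s3.png

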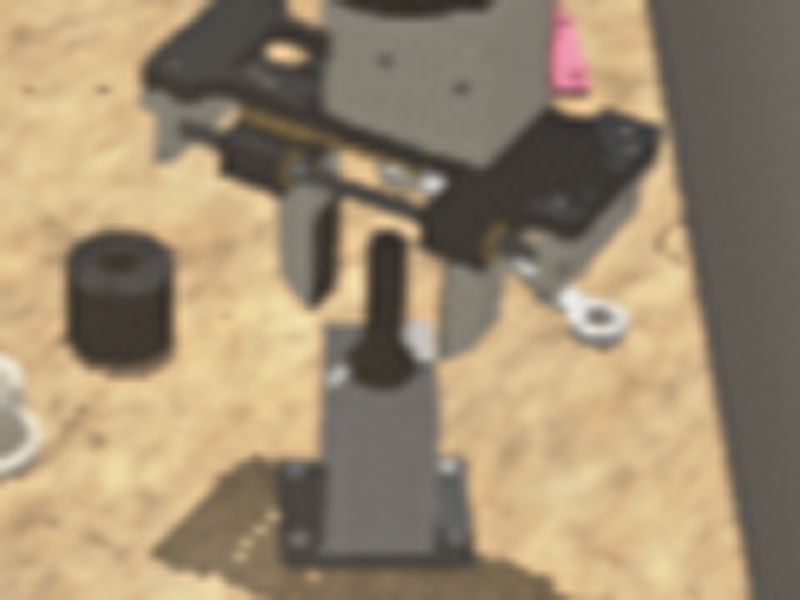

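The handle, at crop column 385, is centred between the fingertips at (312,305) and (458,355), midpoint (385,330). Closing now.

```bash
python3 -m creep '[{"hand":0,"tx":0,"ty":0,"tz":0,"spin":0},{"hand":0,"tx":0,"ty":0,"tz":0,"spin":0},{"hand":0,"tx":0,"ty":0,"tz":0,"spin":0},{"hand":0,"tx":0,"ty":0,"tz":0,"spin":0}]'
python3 go.py 447.5 -256.5 119
```

```text
time: 3.95
tool_pos: [446.8, -257.2, 118.3]
tcp_rot: [3.141, 0.0, 1.409]
contact_force: [-0.7, -0.9, 0.8]
grip_width: 19.3
finger_force: 0.0
t 3.95 pos [ 446.8 -257.2  118.3] rot [3.141 0.    1.409] F [-0.7 -0.9  0.8]
need tx 0.0009 ty 0.0006 tz -0.0007 spin -0.02
```

```bash
python3 -m creep '[{"hand":0,"tx":0,"ty":0,"tz":0,"spin":0},{"hand":0,"tx":0,"ty":0,"tz":0,"spin":0}]'
```

```text
time: 4.2
tool_pos: [446.8, -257.3, 118.2]
tcp_rot: [3.141, 0.0, 1.409]
contact_force: [-0.5, 0.6, 2.5]
grip_width: 16.2
finger_force: 30.0
```

```bash
python3 -m creep '[{"hand":0,"tx":0,"ty":0,"tz":-0.02,"spin":0},{"hand":0,"tx":0,"ty":0,"tz":-0.05,"spin":0},{"hand":0,"tx":0,"ty":0,"tz":-0.055,"spin":0},{"hand":0,"tx":0,"ty":0,"tz":0,"spin":0},{"hand":0,"tx":0,"ty":0,"tz":0,"spin":0}]'
python3 - <<'E'
from h import *
c=cap('side');im=c['color'][:,:,::-1]
cv2.imwrite('pics/s4.png',cv2.resize(im[120:270,290:490],(800,600),interpolation=2))
p=get_obs()['tool_pos'];print(p,proj(c,[p-[0,0,z] for z in (38.3,103.3)]))
E
python3 go.py 510 124 243
```

```text
time: 4.82
tool_pos: [446.3, -256.9, 242.3]
tcp_rot: [-3.141, -0.001, 1.409]
contact_force: [0.3, 0.3, -1.0]
grip_width: 16.1
finger_force: 30.0
[ 446.07569176 -256.69741573  241.60091199] [[359.26229075 195.58365007]
 [358.18350805 216.28364695]]
t 4.88 pos [ 446.1 -256.7  241.6] rot [-3.139e+00 -1.000e-03  1.409e+00] F [ 0.1 -0.1 -1.2]
need tx 0.3860 ty 0.0016 tz -0.0014 spin -0.02
```

View pics/s4.png

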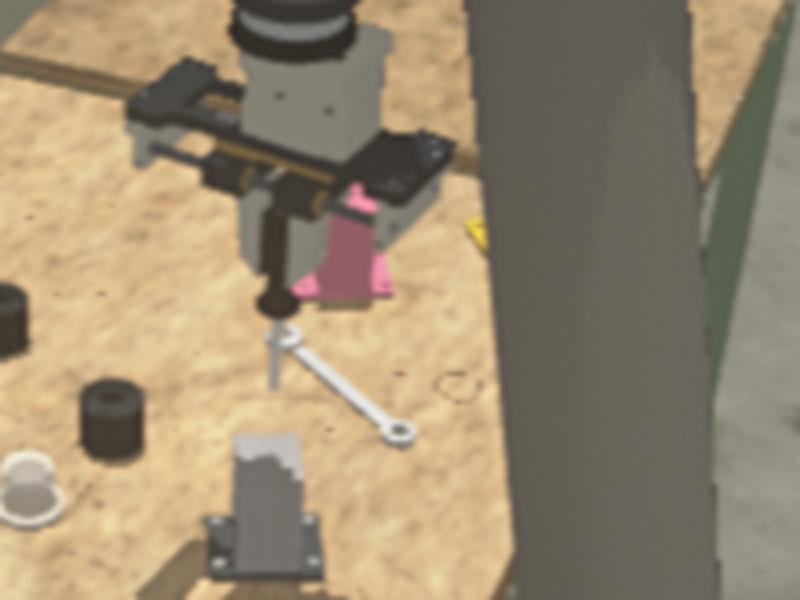

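The stylus hangs straight; its tip is at full-image (358.5,217.5) against (358.2,216.3) predicted. Next I work out the box-frame targets, with a quick check of the y offset from the lever profile.

```bash
cat > tgt.py <<'E'
from box import *
P0=np.array([567.07,64.69,-.16208])
E
python3 - <<'E'
from tgt import *
ct=cap('top');cs=cap('side')
for c,f in((ct,'top0'),(cs,'side0')):
    g=cv2.GaussianBlur(cv2.imread(f'pics/{f}.png',0),(0,0),.6)
    ys=np.arange(-66,67,1.)
    acc=0
    for r in(24,28,32):
        P=np.c_[tow(P0,np.c_[np.full(len(ys),-30+r*np.sin(.38)),ys]),np.full(len(ys),58+r*np.cos(.38))]
        q=proj(c,P).astype(np.float32); acc=acc+cv2.remap(g,q[None,:,0],q[None,:,1],1)[0].astype(float)
    print(f,[(y,int(v)) for y,v in zip(ys[::2],acc[::2]/3)])
for n,x,y in(('start',-66,55),('push',-31,55),('liprear',-1+10,0)):print(n,tow(P0,np.array([[x,y]],float)).round(1))
E
python3 go.py 511.2 128.6 241
```

```text
top0 [(np.float64(-66.0), 125), (np.float64(-64.0), 106), (np.float64(-62.0), 78), (np.float64(-60.0), 56), (np.float64(-58.0), 42), (np.float64(-56.0), 38), (np.float64(-54.0), 38), (np.float64(-52.0), 43), (np.float64(-50.0), 56), (np.float64(-48.0), 85), (np.float64(-46.0), 113), (np.float64(-44.0), 124), (np.float64(-42.0), 106), (np.float64(-40.0), 79), (np.float64(-38.0), 54), (np.float64(-36.0), 41), (np.float64(-34.0), 37), (np.float64(-32.0), 38), (np.float64(-30.0), 46), (np.float64(-28.0), 60), (np.float64(-26.0), 87), (np.float64(-24.0), 109), (np.float64(-22.0), 122), (np.float64(-20.0), 100), (np.float64(-18.0), 74), (np.float64(-16.0), 50), (np.float64(-14.0), 41), (np.float64(-12.0), 36), (np.float64(-10.0), 37), (np.float64(-8.0), 45), (np.float64(-6.0), 60), (np.float64(-4.0), 90), (np.float64(-2.0), 113), (np.float64(0.0), 124), (np.float64(2.0), 95), (np.float64(4.0), 68), (np.float64(6.0), 46), (np.float64(8.0), 39), (np.float64(10.0), 36), (np.float64(12.0), 37), (np.float64(14.0), 44), (np.float64(16.0), 60), (np.float64(18.0), 89), (np.float64(20.0), 112), (np
[... 1725 characters left out ...]
0), (np.float64(28.0), 104), (np.float64(30.0), 89), (np.float64(32.0), 76), (np.float64(34.0), 65), (np.float64(36.0), 61), (np.float64(38.0), 61), (np.float64(40.0), 64), (np.float64(42.0), 72), (np.float64(44.0), 87), (np.float64(46.0), 103), (np.float64(48.0), 111), (np.float64(50.0), 115), (np.float64(52.0), 115), (np.float64(54.0), 119), (np.float64(56.0), 124), (np.float64(58.0), 138), (np.float64(60.0), 159), (np.float64(62.0), 182), (np.float64(64.0), 199), (np.float64(66.0), 208)]
start [[510.8 129.6]]
push [[545.4 124. ]]
liprear [[576.   63.2]]
t 4.97 pos [ 446.1 -256.7  241.4] rot [-3.139e+00 -2.000e-03  1.409e+00] F [-0.3  0.2 -0.8]
need tx 0.3908 ty 0.0020 tz 0.0004 spin -0.03
```

```bash
python3 -m creep '[{"hand":0,"tx":0.05,"ty":0,"tz":-0.004,"spin":0},{"hand":0,"tx":0.06,"ty":0,"tz":0,"spin":0},{"hand":0,"tx":0.06,"ty":0,"tz":0,"spin":0},{"hand":0,"tx":0.06,"ty":0,"tz":0,"spin":0},{"hand":0,"tx":0.06,"ty":0.002,"tz":0,"spin":0}]'
python3 -m creep '[{"hand":0,"tx":0.06,"ty":0,"tz":0,"spin":0},{"hand":0,"tx":0.042,"ty":0,"tz":0,"spin":0},{"hand":0,"tx":0,"ty":0,"tz":0,"spin":0},{"hand":0,"tx":0,"ty":0,"tz":0,"spin":0}]'
python3 go.py 510.8 129.6 179.5
python3 - <<'E'
from tgt import *
a=cap('top')['color'][:,:,::-1];b=cap('side')['color'][:,:,::-1]
o=np.hstack([cv2.resize(a[170:270,180:290],(400,364),interpolation=2),cv2.resize(b[220:370,170:335],(400,364),interpolation=2)])
cv2.imwrite('pics/s5.png',o)
E
```

```text
time: 5.6
tool_pos: [495.1, 30.6, 246.0]
tcp_rot: [-3.14, 0.0, 1.408]
contact_force: [0.5, 0.0, -0.8]
grip_width: 16.3
finger_force: 30.0
time: 6.1
tool_pos: [511.6, 128.9, 246.1]
tcp_rot: [-3.14, 0.001, 1.409]
contact_force: [0.3, -0.5, -0.0]
grip_width: 16.4
finger_force: 30.0
t 6.1 pos [511.6 128.9 246.1] rot [-3.140e+00  1.000e-03  1.409e+00] F [ 0.3 -0.5 -0. ]
need tx 0.0005 ty -0.0009 tz 0.0666 spin -0.00
```

View pics/s5.png

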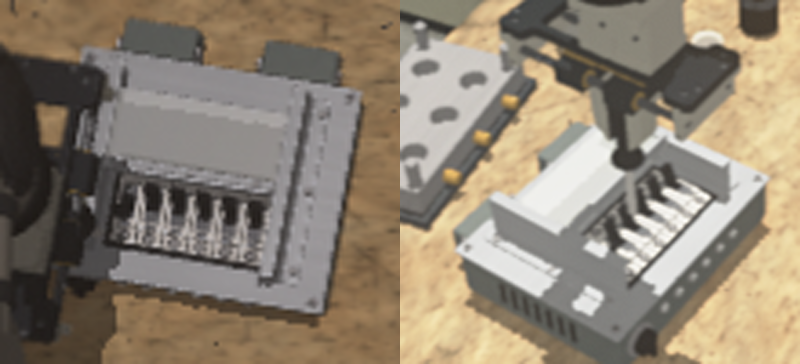

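The gripper is left of the box and the off lever is dark on the front side of the row, with the stylus hanging over the front of it, tip around crop (635,210). Descending.

```bash
python3 -m creep '[{"hand":0,"tx":0.0005,"ty":-0.001,"tz":0.03,"spin":0},{"hand":0,"tx":0,"ty":0,"tz":0.0365,"spin":0},{"hand":0,"tx":0,"ty":0,"tz":0,"spin":0},{"hand":0,"tx":0,"ty":0,"tz":0,"spin":0}]'
python3 - <<'E'
from tgt import *
c=cap('side');b=c['color'][:,:,::-1]
cv2.imwrite('pics/s6.png',cv2.resize(b[270:345,215:315],(800,600),interpolation=2))
p=get_obs()['tool_pos'];print(p,proj(c,p-[0,0,103.3]))
E
```

```text
time: 6.7
tool_pos: [511.9, 129.4, 181.8]
tcp_rot: [3.14, -0.0, 1.407]
contact_force: [-0.4, -0.3, -0.2]
grip_width: 16.4
finger_force: 30.0
[512.08058817 129.59932611 182.16302944] [[267.30396752 326.93812751]]
```

View pics/s6.png

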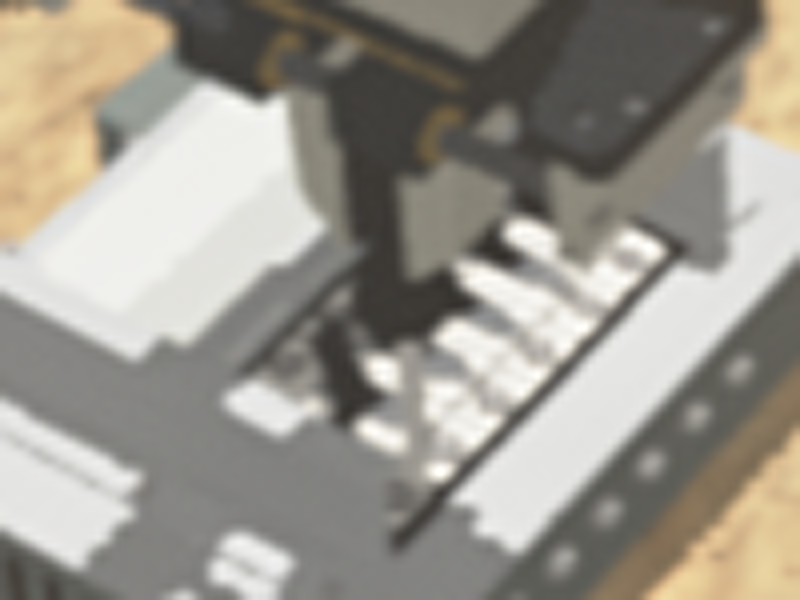

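The off lever is black at crop (345,370) and the grey rod stands in front of it with its tip at (415,455), i.e. full-image (267,327) as predicted. Pushing to the rear.

```bash
python3 -m creep '[{"hand":0,"tx":0,"ty":0.012,"tz":0.002,"spin":0},{"hand":0,"tx":0,"ty":0.008,"tz":0,"spin":0}]';python3 -m creep '[{"hand":0,"tx":0,"ty":0.005,"tz":0,"spin":0}]';python3 -m creep '[{"hand":0,"tx":0,"ty":0.005,"tz":0,"spin":0}]';python3 -m creep '[{"hand":0,"tx":0,"ty":0.005,"tz":0,"spin":0},{"hand":0,"tx":0,"ty":0,"tz":0,"spin":0}]'
python3 - <<'E'
from tgt import *
c=cap('side');b=c['color'][:,:,::-1]
cv2.imwrite('pics/s7.png',cv2.resize(b[270:345,215:315],(800,600),interpolation=2))
E
```

```text
time: 7.0
tool_pos: [531.6, 126.6, 179.1]
tcp_rot: [3.141, -0.0, 1.408]
contact_force: [-2.7, 1.2, 0.8]
grip_width: 16.1
finger_force: 30.0
time: 7.12
tool_pos: [536.3, 125.9, 178.6]
tcp_rot: [-3.141, -0.0, 1.408]
contact_force: [-0.9, 0.2, 0.1]
grip_width: 16.4
finger_force: 30.0
time: 7.25
tool_pos: [541.2, 125.1, 178.5]
tcp_rot: [3.141, -0.0, 1.409]
contact_force: [-0.4, -0.3, -1.0]
grip_width: 16.6
finger_force: 30.0
time: 7.5
tool_pos: [546.1, 124.2, 178.5]
tcp_rot: [3.141, -0.0, 1.409]
contact_force: [-0.3, -0.5, -0.5]
grip_width: 16.3
finger_force: 30.0
```

View pics/s7.png

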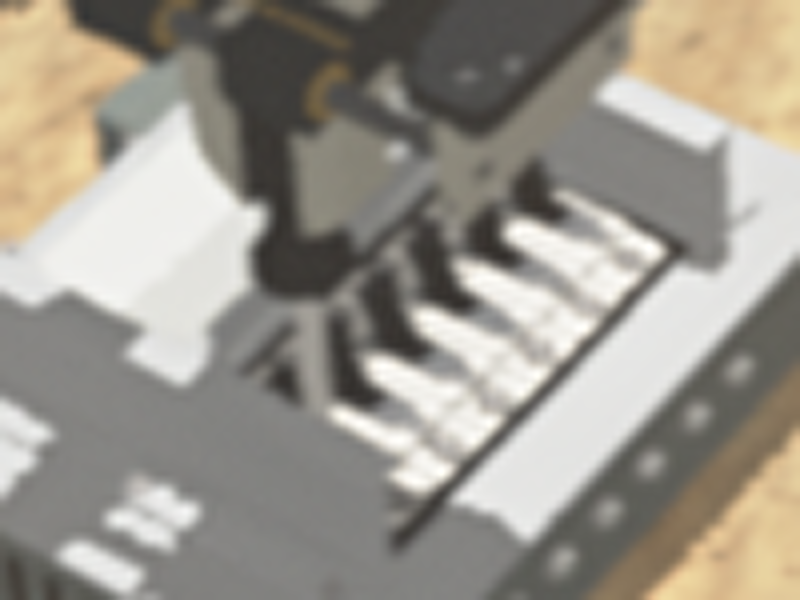

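The lever has snapped over. All six dark levers now line up to the rear, the pushed one at crop (285,380), and the force dropped to about 0. Next I lift and move behind the guard lip.

```bash
python3 -m creep '[{"hand":0,"tx":0,"ty":-0.004,"tz":-0.01,"spin":0},{"hand":0,"tx":0,"ty":0,"tz":-0.05,"spin":0},{"hand":0,"tx":-0.025,"ty":0.02,"tz":0,"spin":0},{"hand":0,"tx":-0.03,"ty":0.028,"tz":0,"spin":0},{"hand":0,"tx":0,"ty":0,"tz":0,"spin":0}]'
python3 - <<'E'
from tgt import *
print(tow(P0,np.array([[14.,0],[-59,0]])))
a=cap('top')['color'][:,:,::-1];cs=cap('side');b=cs['color'][:,:,::-1]
p=get_obs()['tool_pos'];print(p,proj(cs,p-[0,0,103.3]))
o=np.hstack([cv2.resize(a[170:270,180:290],(400,364),interpolation=2),cv2.resize(b[220:370,170:335],(400,364),interpolation=2)])
cv2.imwrite('pics/s8.png',o)
E
python3 go.py 580.9 62.4 209.5
```

```text
time: 8.18
tool_pos: [581.0, 60.9, 239.1]
tcp_rot: [3.14, 0.0, 1.406]
contact_force: [0.1, 0.5, -0.6]
grip_width: 16.5
finger_force: 30.0
[[580.88651273  62.43080189]
 [508.8432678   74.2109063 ]]
[579.7693751   63.03746358 238.85298659] [[252.95949914 280.72555371]]
t 8.28 pos [579.8  63.  238.9] rot [-3.141 -0.     1.408] F [-0.2  0.1 -0.2]
need tx -0.0004 ty 0.0012 tz 0.0294 spin -0.07
```

View pics/s8.png

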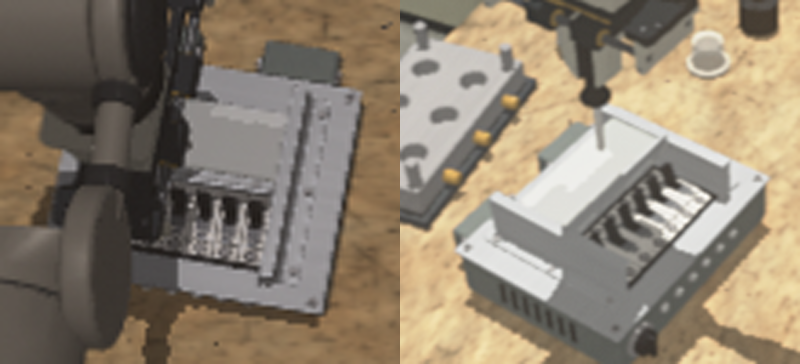

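All six levers lean to the rear and the tip is over the plate behind the lip, at full-image (252.5,281) as predicted. Descending to about 4 mm above the plate and pulling forward.

```bash
python3 -m creep '[{"hand":0,"tx":0,"ty":0.001,"tz":0.015,"spin":0},{"hand":0,"tx":0,"ty":0,"tz":0.0145,"spin":0},{"hand":0,"tx":0,"ty":0,"tz":0,"spin":0}]'
python3 -m creep '[{"hand":0,"tx":0,"ty":-0.012,"tz":0,"spin":0},{"hand":0,"tx":0,"ty":-0.013,"tz":0,"spin":0},{"hand":0,"tx":0,"ty":-0.015,"tz":0,"spin":0},{"hand":0,"tx":0,"ty":-0.015,"tz":0,"spin":0},{"hand":0,"tx":0,"ty":-0.01,"tz":0,"spin":0}]'
python3 -m creep '[{"hand":0,"tx":0,"ty":-0.003,"tz":0,"spin":0},{"hand":0,"tx":0,"ty":0,"tz":0,"spin":0}]'
python3 go.py 508.8 74.2 209.5
```

```text
time: 8.65
tool_pos: [579.9, 63.3, 207.0]
tcp_rot: [-3.138, 0.0, 1.409]
contact_force: [-0.4, 0.1, -0.4]
grip_width: 16.4
finger_force: 30.0
time: 9.28
tool_pos: [516.2, 73.6, 209.7]
tcp_rot: [3.14, -0.0, 1.409]
contact_force: [2.1, 0.7, -0.9]
grip_width: 16.4
finger_force: 30.0
time: 9.52
tool_pos: [513.9, 73.8, 209.2]
tcp_rot: [3.141, -0.0, 1.409]
contact_force: [0.2, -0.4, -0.2]
grip_width: 16.4
finger_force: 30.0
t 9.53 pos [513.9  73.8 209.2] rot [ 3.141 -0.     1.409] F [ 0.2 -0.4 -0.2]
need tx -0.0004 ty -0.0051 tz -0.0003 spin -0.02
```

```bash
for i in 1 2; do python3 -m creep '[{"hand":0,"tx":0,"ty":-0.002,"tz":0,"spin":0},{"hand":0,"tx":0,"ty":0,"tz":0,"spin":0}]' | grep -E 'tool_pos|contact'; done
```

```text
tool_pos: [512.3, 74.0, 209.0]
contact_force: [0.5, -0.7, -0.2]
tool_pos: [510.3, 74.4, 209.0]
contact_force: [1.9, -0.5, -1.6]
```

```bash
for i in 1 2; do python3 -m creep '[{"hand":0,"tx":0,"ty":-0.0015,"tz":0,"spin":0},{"hand":0,"tx":0,"ty":0,"tz":0,"spin":0}]' | grep -E 'tool_pos|contact'; done
```

```text
tool_pos: [509.4, 74.5, 209.1]
contact_force: [4.2, -1.2, -2.2]
tool_pos: [508.7, 74.6, 209.3]
contact_force: [7.2, -1.6, -4.1]
```

The force rises against the stop, so the guard is shut. Backing off and lifting.

```bash
python3 -m creep '[{"hand":0,"tx":0,"ty":0.01,"tz":0,"spin":0},{"hand":0,"tx":0,"ty":0,"tz":-0.01,"spin":0},{"hand":0,"tx":0,"ty":0,"tz":-0.03,"spin":0},{"hand":0,"tx":-0.03,"ty":0,"tz":0,"spin":0},{"hand":0,"tx":-0.05,"ty":0,"tz":0,"spin":0}]'
python3 -m creep '[{"hand":0,"tx":-0.05,"ty":0,"tz":0,"spin":0},{"hand":0,"tx":-0.06,"ty":0,"tz":0,"spin":0},{"hand":0,"tx":-0.06,"ty":0,"tz":0,"spin":0},{"hand":0,"tx":-0.04,"ty":0,"tz":0,"spin":0},{"hand":0,"tx":0,"ty":0,"tz":0,"spin":0}]'
python3 go.py 446.8 -257.3 242
python3 - <<'E'
from tgt import *
ct=cap('top');a=ct['color'][:,:,::-1];cs=cap('side');b=cs['color'][:,:,::-1]
p=get_obs()['tool_pos'];print(p,proj(cs,[p-[0,0,38.3],p-[0,0,103.3]]))
print('lip front shut',proj(ct,[np.r_[tow(P0,np.array([[-65.,y]]))[0],116.5] for y in(-70,70)]))
r=lambda im,x,y,w,h:cv2.resize(im[y:y+h,x:x+w],(400,300),interpolation=2)
cv2.imwrite('pics/s9.png',np.vstack([np.hstack([r(a,187,174,100,75),r(b,190,255,140,105)]),np.hstack([r(b,300,130,140,105),r(b,300,200,140,105)])]))
E
```

```text
time: 11.15
tool_pos: [503.7, -5.4, 249.8]
tcp_rot: [3.142, -0.001, 1.411]
contact_force: [0.5, 0.1, -0.5]
grip_width: 16.7
finger_force: 30.0
time: 11.78
tool_pos: [469.2, -215.1, 249.2]
tcp_rot: [-3.141, -0.0, 1.405]
contact_force: [0.4, 0.2, -1.2]
grip_width: 16.7
finger_force: 30.0
t 11.78 pos [ 469.2 -215.1  249.2] rot [-3.141 -0.     1.405] F [ 0.4  0.2 -1.2]
need tx -0.0453 ty -0.0151 tz 0.0072 spin -0.26
[ 469.79980656 -212.53224204  249.16842911] [[344.10373317 200.20915941]
 [343.44402145 221.19968368]]
lip front shut [[250.2517001  241.90128032]
 [203.80719302 234.55524987]]
```

View pics/s9.png

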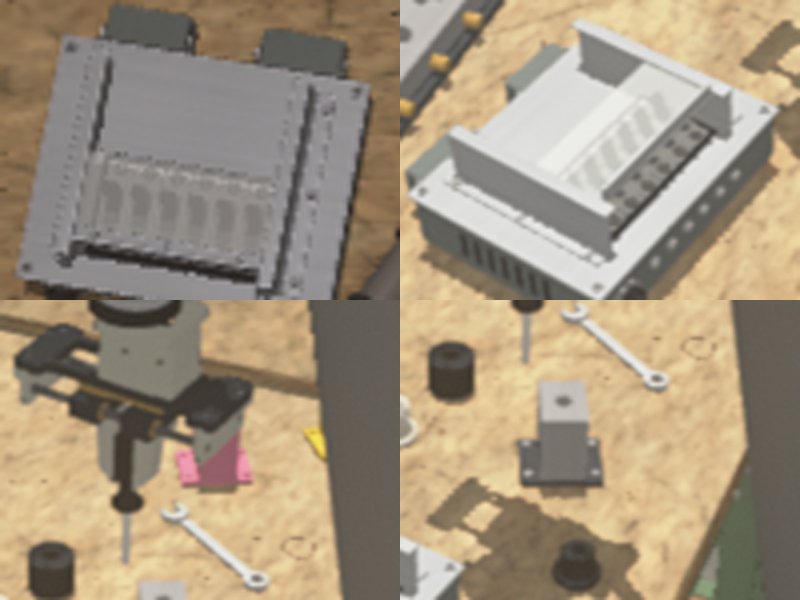

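The guard is shut, its lip at the front edge and all six levers visible through it, leaning rear. The stylus is straight and the empty hole is at full-image (357.7,235.3). I'm moving above it and measuring the offset.

```bash
python3 -m creep '[{"hand":0,"tx":-0.048,"ty":-0.0155,"tz":0,"spin":0},{"hand":0,"tx":0,"ty":0,"tz":0.04,"spin":0},{"hand":0,"tx":0,"ty":0,"tz":0,"spin":0},{"hand":0,"tx":0,"ty":0,"tz":0,"spin":0}]'
python3 - <<'E'
from tgt import *
cs=cap('side');b=cs['color'];g=cv2.cvtColor(b,7).astype(float)
p=get_obs()['tool_pos'];print(p,proj(cs,p-[0,0,103.3]))
print('rows 218..245 cols 348..367');print('\n'.join(' '.join('%3d'%v for v in r) for r in g[218:246,348:368]))
for u,v in((357.5,235),):print(onz(cs,u,v,80))
E
python3 go.py 446.8 -257.3 118.5
```

```text
time: 12.38
tool_pos: [447.9, -256.9, 210.2]
tcp_rot: [3.141, 0.0, 1.41]
contact_force: [0.6, -0.5, -0.4]
grip_width: 16.0
finger_force: 30.0
[ 448.10736029 -257.17129105  210.49458271] [[357.02866081 225.48802631]]
rows 218..245 cols 348..367
197 192 188 186 185 188 192 189 168 150 153 173 187 183 181 182 182 180 178 175
190 185 177 178 184 191 194 184 161 148 153 174 189 184 177 171 169 169 170 167
198 197 196 198 202 207 208 195 165 148 158 184 195 190 184 180 179 181 185 184
202 206 209 211 214 216 213 197 165 150 165 191 197 191 186 187 191 196 198 195
206 211 214 214 216 216 211 193 162 149 163 188 196 191 192 195 198 200 198 197
212 215 214 213 215 217 212 191 158 148 161 186 198 196 197 199 199 198 198 196
217 216 210 206 208 211 208 189 157 148 162 187 198 199 198 197 196 196 197 192
215 210 203 199 199 201 201 186 158 148 166 189 196 195 194 193 192 194 194 189
208 199 195 192 191 195 198 190 166 153 168 187 192 190 190 190 192 193 192 187
197 191 192 192 191 193 197 195 180 168 177 186 186 186 188 191 193 193 190 186
191 189 192 193 193 195 195 195 191 185 186 187 186 187 
[... 861 characters left out ...]
12 112 111 111 109 108 110 121 146 169 185
139 113 112 114 113 113 112 113 112 114 112 112 111 111 111 110 112 135 171 195
141 115 112 112 114 113 112 112 112 112 112 112 111 112 111 111 112 131 170 192
140 117 112 115 114 114 113 114 113 112 113 113 113 112 112 112 113 131 168 185
133 115 114 115 114 114 113 115 114 115 114 112 112 114 113 113 115 130 163 179
129 113 115 115 115 113 114 114 114 112 112 114 113 113 113 112 113 129 158 179
128 112 115 114 114 114 113 114 115 113 113 113 113 113 112 113 113 131 164 184
[ 443.80798586 -252.4394249    80.        ]
t 12.43 pos [ 448.1 -257.2  210.5] rot [3.14e+00 1.00e-03 1.41e+00] F [ 0.6  0.2 -0.8]
need tx -0.0003 ty -0.0013 tz 0.0920 spin 0.07
```

The rod tip is at column 357.1 against 357.0 predicted, so the in-hand pose is the same as at pick-up. I'll re-insert at the pick position, in checked steps.

```bash
python3 -m creep '[{"hand":0,"tx":0,"ty":-0.0013,"tz":0.02,"spin":0},{"hand":0,"tx":0,"ty":0,"tz":0,"spin":0},{"hand":0,"tx":0,"ty":0,"tz":0.01,"spin":0},{"hand":0,"tx":0,"ty":0,"tz":0.01,"spin":0},{"hand":0,"tx":0,"ty":0,"tz":0,"spin":0}]'
python3 go.py 446.8 -257.3 118.5
```

```text
time: 13.05
tool_pos: [445.5, -257.3, 168.2]
tcp_rot: [-3.14, -0.001, 1.409]
contact_force: [0.2, -0.4, -0.1]
grip_width: 16.3
finger_force: 30.0
t 13.05 pos [ 445.5 -257.3  168.2] rot [-3.140e+00 -1.000e-03  1.409e+00] F [ 0.2 -0.4 -0.1]
need tx 0.0002 ty 0.0013 tz 0.0497 spin -0.02
```

```bash
python3 -m creep '[{"hand":0,"tx":0,"ty":0.0005,"tz":0.015,"spin":0},{"hand":0,"tx":0,"ty":0,"tz":0.017,"spin":0},{"hand":0,"tx":0,"ty":0,"tz":0.014,"spin":0},{"hand":0,"tx":0,"ty":0,"tz":0,"spin":0},{"hand":0,"tx":0,"ty":0,"tz":0,"spin":0}]'
python3 go.py 446.8 -257.3 118.5
```

```text
time: 13.68
tool_pos: [446.6, -257.8, 123.2]
tcp_rot: [3.141, 0.0, 1.409]
contact_force: [-0.4, -0.9, -1.4]
grip_width: 16.3
finger_force: 30.0
t 13.68 pos [ 446.6 -257.8  123.2] rot [3.141 0.    1.409] F [-0.4 -0.9 -1.4]
need tx 0.0006 ty 0.0001 tz 0.0047 spin -0.02
```

```bash
python3 -m creep '[{"hand":0,"tx":0,"ty":0,"tz":0.003,"spin":0},{"hand":0,"tx":0,"ty":0,"tz":0,"spin":0}]'
python3 -m creep '[{"hand":0,"tx":0,"ty":0,"tz":0.0015,"spin":0},{"hand":0,"tx":0,"ty":0,"tz":0,"spin":0}]'
```

```text
time: 13.92
tool_pos: [446.4, -257.6, 120.1]
tcp_rot: [3.141, 0.0, 1.409]
contact_force: [-0.1, -1.0, -0.7]
grip_width: 16.6
finger_force: 30.0
time: 14.18
tool_pos: [446.3, -257.6, 118.5]
tcp_rot: [-3.142, -0.0, 1.409]
contact_force: [0.2, 0.0, -0.5]
grip_width: 16.4
finger_force: 30.0
```

```bash
python3 -m creep '[{"hand":0,"tx":0,"ty":0,"tz":0.001,"spin":0},{"hand":0,"tx":0,"ty":0,"tz":0,"spin":0},{"hand":0.3,"tx":0,"ty":0,"tz":0,"spin":0},{"hand":0.6,"tx":0,"ty":0,"tz":0,"spin":0},{"hand":0.6,"tx":0,"ty":0,"tz":0,"spin":0}]'
python3 -m creep '[{"hand":0.6,"tx":0,"ty":0,"tz":0,"spin":0},{"hand":0.6,"tx":0,"ty":0,"tz":0,"spin":0}]'
```

```text
time: 14.8
tool_pos: [446.3, -257.6, 117.4]
tcp_rot: [-3.142, -0.0, 1.409]
contact_force: [-0.2, -0.8, 0.5]
grip_width: 41.7
finger_force: 0.0
time: 15.05
tool_pos: [446.3, -257.6, 117.4]
tcp_rot: [-3.142, -0.0, 1.409]
contact_force: [-0.4, 0.5, -0.2]
grip_width: 55.0
finger_force: 0.0
```

```bash
python3 -m creep '[{"hand":0.6,"tx":0,"ty":0,"tz":-0.02,"spin":0},{"hand":0.6,"tx":0,"ty":0,"tz":-0.05,"spin":0},{"hand":0.6,"tx":0,"ty":0,"tz":-0.055,"spin":0},{"hand":0.6,"tx":-0.06,"ty":0,"tz":0,"spin":0},{"hand":0.6,"tx":-0.06,"ty":0,"tz":0,"spin":0}]'
python3 -m creep '[{"hand":0.6,"tx":0,"ty":0,"tz":0,"spin":0},{"hand":0.6,"tx":0,"ty":0,"tz":0,"spin":0}]'
python3 - <<'E'
from h import *
b=cap('side')['color'][:,:,::-1];a=cap('top')['color'][:,:,::-1]
r=lambda im,x,y,w,h:cv2.resize(im[y:y+h,x:x+w],(400,300),interpolation=2)
cv2.imwrite('pics/s10.png',np.vstack([np.hstack([r(a,140,150,240,180),r(a,187,174,100,75)]),np.hstack([r(b,190,255,140,105),r(b,300,180,140,105)])]))
E
```

```text
time: 15.68
tool_pos: [427.2, -377.2, 243.8]
tcp_rot: [3.14, 0.001, 1.411]
contact_force: [0.7, -0.2, -0.5]
grip_width: 54.9
finger_force: 0.0
time: 15.92
tool_pos: [426.7, -375.7, 242.0]
tcp_rot: [-3.141, -0.001, 1.408]
contact_force: [-0.5, 0.0, -0.2]
grip_width: 54.9
finger_force: 0.0
```

View pics/s10.png

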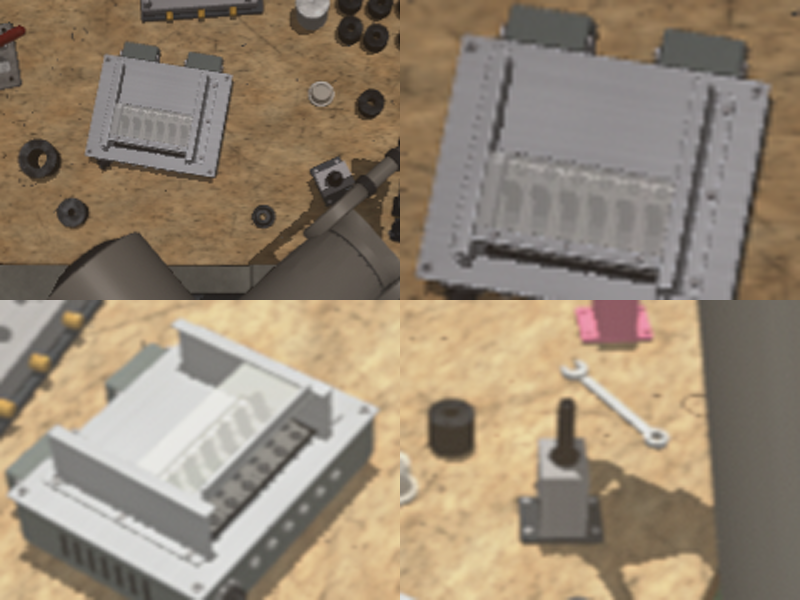

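The stylus hangs upright in the grey stand, the guard is shut over six rear-leaning levers, and the loose parts are undisturbed. Handing in.

```bash
python3 -c "from plant import close_job; print(close_job())"
```

```text
the job is handed in; nothing more can be done
None
```

The job is handed in at about 16 s of the 42 s: the off lever (the one at box y = +55) is pushed on so all six lean to the rear, the guard is shut against its stop, the stylus hangs back in its stand, and the last pictures show no loose parts disturbed.

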